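# Chock the tin in the can dispenser and raise its gate

### The arm

A 7-joint arm with a two-finger parallel gripper is mounted at the origin on a cart in front of the work surface, level with it; the furniture and walls round the work are solid. World frame = base frame: x ahead of the robot, y to its left, z up, the work surface at z = 0. Lengths are in m, angles in rad, forces in N, time in s.
With the tool pointing down it reaches from about 0.4 to 0.9 m from the base axis. Payload 5.5 kg.
Tool frame: the origin (TCP) lies at the very end of the fingers, on their centre line; the grasp point (between the pads) lies 19 mm behind it; z points along the fingers, y is the line along which they close (so a half turn about z gives the same grasp; the last joint's range is limited). The gripper opens to 92 mm and grips with 3 to 60 N. Pads are 19 mm wide; open, the fingers measure 130 mm over their backs; the gripper's body (75 mm by 190 mm) begins 47 mm behind the grasp point.
Start: joints at [1.514, 0.501, -0.427, 1.55, 0.221, 1.138, -0.21], TCP at [0.204, -0.617, 0.227] pointing down, gripper open.
Joint ranges: [-2.88, 2.88], [-0.31, 2.03], [-1.54, 1.56], [0.2, 2.42], [-1.41, 4.55], [0.19, 2.02], [-2.57, 2.57]. Speed limits (rad/s): [2.57, 2.57, 3.14, 3.14, 3.14, 3.14, 3.14].

### API

Orientations are given as a 3x3 rotation matrix whose columns are the frame's x, y, z axes.
In Python, from workcell import robot gives the robot as it stands. The module is installed in compiled form; this text tells all that it offers.
- The arm moves only by the shell command python3 -m creep 'ROWS' [FORCE]. ROWS is a JSON object of lists of equal length, an entry for each row: "claw": the closure in counts, from 0 (fully open) to 255 (shut); "slide": the shift along the tool's x, y, z in cm, a list of three; "twist": the turn, a rotation vector about the tool's x, y, z in degrees, a list of three. A call has 1 to 8 rows; each row is the pose to reach, as a shift and turn from the pose commanded when the call began, along the tool's axes at that moment; what a row does not reach only later rows make up. A row lasts 1/8 s, in which the tool goes at most 62.5 mm and 10.7 degrees, less where a joint would pass 70% of its speed; a pose out of reach is approached as far as the arm can. A call with a gripper value outside its range is refused whole. The fingers move at their own pace and stop on an object; FORCE is the grip in N (left out, the last holds). Time passes only in rows, so rows that repeat a pose let the fingers close. It gives the time, the measured TCP pose, the force, the opening and the grip force at its end, in the units of the state.
- robot.observe(): the state, without advancing time (a new reading comes with each control period).
- robot.capture(name): name is "scene" or "top" or "wrist"; returns a dict with "img" (384x512x3 uint8, red, green, blue), "fx", "fy", "cx", "cy" (pixels), "R" (3x3) and "t" (3): a world point X has camera coordinates R X + t. Camera axes: x right, y down, z forward; pixel columns grow to the right and rows downward; lengths in m; the calibration is good to about 2 mm. A picture is of the moment at which its call begins. There is no depth.
- robot.finish_job(): hands the job in; it is judged then, once.
The state is a dict: "time_s": time; "joint_positions": joint angles; "qvel": joint speeds; "tau": joint torques, N m; "tcp_pos": TCP position; "eef_rot": TCP orientation; "wrist_force": force on the tool from outside, world axes, zero at the start; "wrist_torque": the same for the moment, N m; "gripper_width": finger opening in m; "finger_force": force on a finger pad.
Only numpy, scipy, OpenCV 4.12 (cv2) and the standard library are available. Lean on these libraries where they do the work, as an engineer would, in place of code of your own. Each camera call takes 0.05 s, during which the arm holds its last target. There are 200 camera calls.

### The job

The tin in the sloping can dispenser is held back only by the blue lift gate. Slide the orange wedge chock up the slope, under the gate, against the low side of the tin and press on until the tin has rolled up and is firmly but gently pressed against the end stop; leave the chock there, then raise the gate all the way by its red handle so that the dispenser stands open and the tin stays put. Leave the shaker and the jar beside the dispenser where they are.

Things in the scene. Friction and masses are not known exactly. Their poses are not given: they have to be found in the camera images.
- rack: Fixed sloping can dispenser, light wood, 210 mm long, 142 mm wide. Frame level; origin on the worktop below the line where the tin, leaning on the shut gate, touches the slope. x points (level) up the slope, y across. The slope rises 7 degrees to +x and is 32 mm above the worktop at the origin; it runs from 130 mm before the origin (open end) to 80 mm past it, 126 mm wide between 26 mm high rails.
- gate_arch (a point): Middle of the arch over the gate, 92 mm above the slope, 43 mm down it from the rack's origin line; x up the slope, z square to it. Two posts 124 mm apart and crossbars reaching 15 mm to either side of this point, 20 mm high. Here an upright gripper carrying the chock strikes the crossbars; one leaning back down the slope, 30 to 40 degrees from vertical, passes.
- gate (a joint): How far the blue gate is raised, square to the slope, in m: 0 shut, 0.060 fully up. It is stiff (about 4 N and its weight, 0.12 kg) and stays where it is left. Shut, its bar (10 mm thick, 38 to 48 mm down the slope from the rack's origin line) leaves 31 mm free height above the slope.
- gate_handle (a point): Centre of the red handle on top of the gate: 26 mm across the slope, 18 mm along it, 40 mm high, 150 mm above the slope when the gate is shut. z is the direction in which the gate rises (square to the slope), y across the slope.
- tin_center (a point): Centre of the food tin, 75 mm diameter, 110 mm long, about 0.5 kg, lying across the slope so that it can roll; it leans on the gate at the start.
- end_stop: Upright plate 100 mm wide up the slope from the tin; origin in the middle of its front face, level with the tin's centre. x up the slope. Set anew each time, 6 to 15 mm clear of the tin at the start; rigid. The tin is home when its centre is 38 mm down the slope from this face. Push the chock with about 10 N up the slope, without bearing down (friction eats the push); over 30 N harms it.
- chock_grip (a point): Centre of the black upright grip block of the orange wedge chock (86 mm long, 0.24 kg), which starts on the worktop. x points to its thin tip, 69 mm ahead; z up. Underside 30 mm below. Wedge part 40 mm wide, 28 mm high, rising at 50 degrees from the tip, its back 29 mm ahead of here. Grip 34 mm long (x), 20 mm thick (y), 48 mm high. Home, this point is 86 mm down the slope from the tin's centre.
- shaker: Bystander: glass shaker with grey top, 44 mm diameter, 90 mm high, standing right of the dispenser; origin under its centre.
- spread: Bystander: glass jar with white lid, 57 mm diameter, 58 mm high, left of and behind the dispenser; origin under its centre.

How it is judged:
On the way, in this order (a step that is already met when the one before it is completed fails the run):
1. with the gate still shut, the chock presses the tin against the end stop (contact force between tin and end_stop above 1 N and contact force between tin and chock above 1 N and value of joint gate below 0.008 m), for 0.1 s.
2. the gate is raised (value of joint gate above 0.052 m), for 0.2 s.
At the end, for the whole second after the job is handed in: The gate is up (more than 52 of 60 mm), the tin rests within about 4 mm of the end stop, held by the chock, which lies flat on the slope (within 0.15 rad) with its grip within 100 mm of the centre of the tin; the tin is at rest (value of joint gate above 0.052 m and x of tin_center in the frame of end_stop above -0.042 m and distance between chock_grip and tin_center below 0.1 m and angle between the z axis of chock_grip and the z axis of end_stop, either way round below 0.15 rad and linear speed of tin below 0.01 m/s); the robot touches nothing.
It fails at once if the tin is pressed on the end stop with more than 30 N (contact force between tin and end_stop above 30 N).
It fails at once if the tin rolls away down the slope (x of tin_center in the frame of end_stop below -0.075 m).
It fails at once if the shaker or the jar is shifted by more than 30 mm (distance of any of shaker, spread from where it was at the start of the episode above 0.03 m).
It also fails if it takes over 61 s, if anything falls off the work surface, if the arm or the gripper's body presses on something with over 40 N, if the wrist force passes 120 N, or if a joint passes its speed limit or range.

## Working session

There is one attempt and no reset: what is moved stays moved. The work goes in short steps, Python scripts to look and compute and a shell command to move; the robot and the scene stay as the last step left them, time stands still between calls to the robot, and variables do not carry over. Pictures are saved under pics/ and viewed, at most 12 in all, crops included, and the job is handed in when it is done.

```bash
mkdir -p pics; cat > h.py <<'E'
import numpy as np,cv2,json
from workcell import robot
def snap(n,f):
    c=robot.capture(n); cv2.imwrite('pics/'+f+'.png',c['img'][:,:,::-1])
    np.savez('pics/'+f+'.npz',**{k:c[k] for k in('fx','fy','cx','cy','R','t')}); return c
def ray(f,u,v):
    c=np.load('pics/'+f+'.npz');R=c['R'];d=R.T@np.array([(u-c['cx'])/c['fx'],(v-c['cy'])/c['fy'],1]);return -R.T@c['t'],d
def onz(f,u,v,z):
    o,d=ray(f,u,v);return o+d*(z-o[2])/d[2]
def proj(f,X):
    c=np.load('pics/'+f+'.npz');p=c['R']@np.array(X)+c['t'];return np.array([c['fx']*p[0]/p[2]+c['cx'],c['fy']*p[1]/p[2]+c['cy']])
def tri(f1,p1,f2,p2):
    o1,d1=ray(f1,*p1);o2,d2=ray(f2,*p2);s=np.linalg.lstsq(np.c_[d1,-d2],o2-o1,rcond=None)[0]
    a,b=o1+s[0]*d1,o2+s[1]*d2;return (a+b)/2,np.linalg.norm(a-b)
E
python3 - <<'E'
from h import *
a=snap('scene','s0');b=snap('top','t0')
s=robot.observe();print(s['time_s'],s['tcp_pos'],s['eef_rot'],s['gripper_width'])
for f in('s0','t0'):
    c=np.load('pics/'+f+'.npz');print(-c['R'].T@c['t'],c['R'][2])
E
```

```text
0.1 [ 0.20410434 -0.61646226  0.22576923] [[ 9.49307063e-01  3.14349932e-01 -4.69923753e-04]
 [ 3.14350270e-01 -9.49305536e-01  1.70505607e-03]
 [ 8.98830393e-05 -1.76634243e-03 -9.99998436e-01]] 0.09159767252784755
[ 0.01159875 -0.02403214  0.78385309] [ 0.64273911  0.27818862 -0.71379096]
[0.52624062 0.24966345 1.05428725] [ 0.08257217 -0.01991717 -0.99638604]
```

View pics/s0.png

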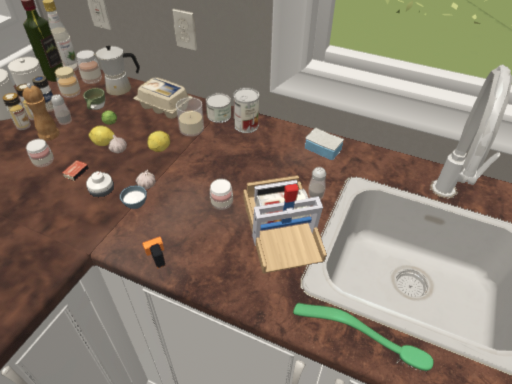

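View pics/t0.png

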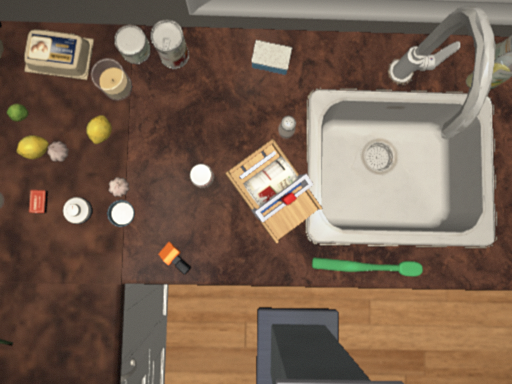

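The scene shows the rack at about (285,225), its open end facing the robot; the chock is at (155,250) in scene and (175,258) in top, the jar at (201,175) and the shaker at (288,125) in top. Next I'll enlarge both.

```bash
python3 - <<'E'
from h import *
a=cv2.imread('pics/t0.png')[130:280,150:350];cv2.imwrite('pics/t0c.png',cv2.resize(a,(800,600),interpolation=cv2.INTER_CUBIC))
a=cv2.imread('pics/s0.png')[160:280,135:335];cv2.imwrite('pics/s0c.png',cv2.resize(a,(800,480),interpolation=cv2.INTER_CUBIC))
E
```

```text
(no output)
```

View pics/t0c.png

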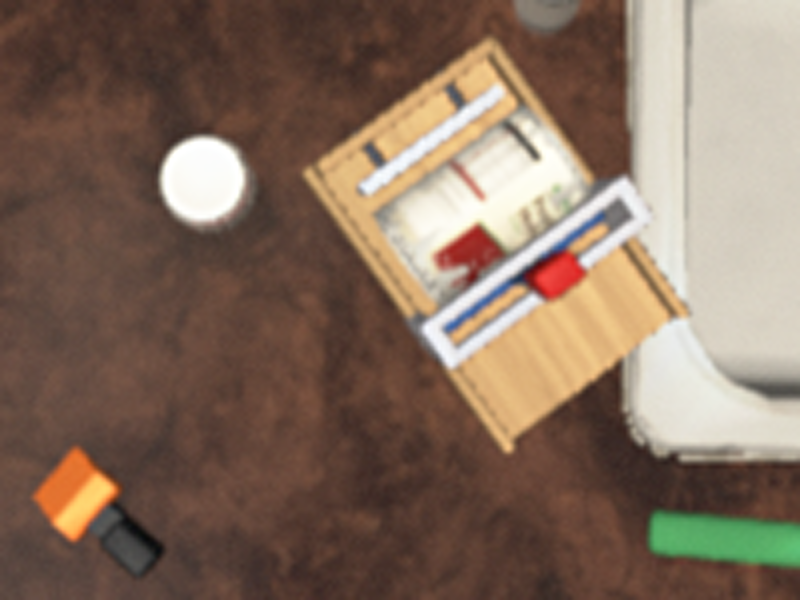

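View pics/s0c.png

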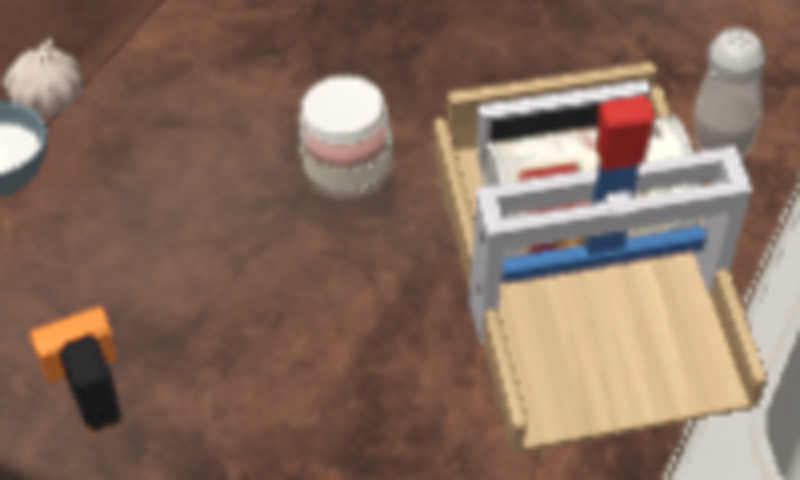

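```bash
cat > fit.py <<'E'
from h import *
from scipy.optimize import least_squares
T=lambda u,v:('t0',(150+u/4-.4,130+v/4-.4))
S=lambda u,v:('s0',(135+u/4-.4,160+v/4-.4))
a=np.radians(7)
sl=lambda s,y,n:np.array([s*np.cos(a)-n*np.sin(a),y,.032+s*np.sin(a)+n*np.cos(a)])
Rz=lambda q:np.array([[np.cos(q),-np.sin(q),0],[np.sin(q),np.cos(q),0],[0,0,1]])
def fit(obs,x0):
    r=lambda p:np.concatenate([proj(f,Rz(p[2])@X+[p[0],p[1],0])-uv for X,(f,uv) in obs])
    s=least_squares(r,x0,x_scale=[.1,.1,.1],loss='soft_l1');print(s.x,np.degrees(s.x[2]));print(r(s.x).reshape(-1,2).round(1).tolist());return s.x
E
python3 - <<'E'
from fit import *
rk=[(sl(-.13,.071,.026),T(510,450)),(sl(-.13,-.071,.026),T(688,315)),(sl(.08,.071,.026),T(308,172)),(sl(.08,-.071,.026),T(493,40)),
(sl(-.043,0,.170),T(555,268)),(sl(-.043,0,.170),S(625,108))]
x0=onz('t0',275,190,.05);print(x0)
p=fit(rk,[x0[0],x0[1],-0.6]); p2=fit(rk,[x0[0],x0[1],.6])
ck=[(np.array([.069,.02,-.03+.03]),T(35,495)),(np.array([.069,-.02,0]),T(77,447)),(np.array([.029,-.02,.028]),T(118,490)),(np.array([.029,.02,.028]),T(75,540)),(np.array([0,0,.054]),T(135,545))]
x0=onz('t0',183,266,.05)
fit(ck,[x0[0],x0[1],.8])
for n,u in(('jar',T(203,180)),('shk',T(545,10))): print(n,onz('t0',*u[1],.058 if n=='jar' else .09))
E
```

```text
[0.61617779 0.17518759 0.05      ]
[0.63674288 0.19452155 0.65261585] 37.39213358690362
[[-1.3, 0.9], [1.0, -0.1], [-2.0, -0.3], [-0.3, -1.9], [1.0, 1.8], [0.6, -0.3]]
[0.63674288 0.19452155 0.65261585] 37.392134057078884
[[-1.3, 0.9], [1.0, -0.1], [-2.0, -0.3], [-0.3, -1.9], [1.0, 1.8], [0.6, -0.3]]
[0.42971957 0.39232653 0.9312064 ] 53.35419684320087
[[0.2, 0.4], [-0.3, -0.4], [0.3, -0.6], [0.7, 0.0], [-1.3, 0.6]]
jar [0.64854074 0.3555134  0.058     ]
shk [0.74974872 0.15478578 0.09      ]
```

```bash
cat >> h.py <<'E'
from scipy.spatial.transform import Rotation as Ro
def RT(yaw,lean): # tool leaning back, degrees from vertical, pointing toward yaw
    y,l=np.radians([yaw,lean]);f=np.array([np.cos(y),np.sin(y),0]);k=np.array([0,0,1.])
    z=f*np.sin(l)-k*np.cos(l);x=f*np.cos(l)+k*np.sin(l);return np.c_[x,np.cross(z,x),z]
def go(p,R,s=None,base=None):
    s=s or robot.observe();P,Q=base or (s['tcp_pos'],s['eef_rot']);P=np.array(P);Q=np.array(Q)
    print('slide',(100*Q.T@(np.array(p)-P)).round(2).tolist(),'twist',np.degrees(Ro.from_matrix(Q.T@R).as_rotvec()).round(1).tolist())
E
python3 - <<'E'
from h import *
A=([.48,-.25,.30],RT(30,0));B=([.45,.12,.30],RT(45,10));C=([.32,.30,.20],RT(53.4,30))
go(*A);go(*B,base=A);go(*C,base=B)
E
```

```text
slide [37.71, -26.13, -7.37] twist [-0.1, -0.0, -11.7]
slide [15.9, -33.54, 0.0] twist [1.3, 9.9, -15.0]
slide [1.75, -21.92, 10.46] twist [2.9, 20.0, -7.9]
```

```bash
python3 -m creep '{"claw":[0,0,0,0,0,0,0,0],"slide":[[0,0,-7],[38,-26,-7.4],[38,-26,-7.4],[38,-26,-7.4],[38,-26,-7.4],[38,-26,-7.4],[38,-26,-7.4],[38,-26,-7.4]],"twist":[[0,0,0],[0,0,-11.7],[0,0,-11.7],[0,0,-11.7],[0,0,-11.7],[0,0,-11.7],[0,0,-11.7],[0,0,-11.7]]}' 20
python3 - <<'E'
from h import *
print(robot.observe()['joint_positions'])
B=([.45,.12,.30],RT(45,10))
go(*B)
E
```

```text
time_s: 1.1
tcp_pos: [0.47, -0.2674, 0.3001]
eef_rot: [[0.866, 0.5, -0.0], [0.5, -0.866, -0.0], [-0.0, 0.0, -1.0]]
wrist_force: [1.7, -0.7, 0.2]
gripper_width: 0.0915
finger_force: 0.0
[ 1.04538314  0.27048067 -0.69254361  1.73124536  0.18403581  1.20596555
 -0.7425458 ]
slide [17.64, -34.55, -0.0] twist [1.3, 10.0, -15.0]
```

```bash
python3 -m creep '{"claw":[0,0,0,0,0,0,0,0],"slide":[[17,-34,0],[17,-34,0],[17,-34,0],[17,-34,0],[17,-34,0],[17,-34,0],[17,-34,0],[17,-34,0]],"twist":[[1.3,10,-15],[1.3,10,-15],[1.3,10,-15],[1.3,10,-15],[1.3,10,-15],[1.3,10,-15],[1.3,10,-15],[1.3,10,-15]]}'
python3 - <<'E'
from h import *
print(robot.observe()['joint_positions'])
R=RT(53.4,30);g=np.array([.430,.392,.032])
C=g+R[:,2]*(.019-.13)
print(C);go(C,R)
E
```

```text
time_s: 2.1
tcp_pos: [0.4461, 0.1103, 0.2999]
eef_rot: [[0.695, 0.709, 0.123], [0.698, -0.705, 0.123], [0.174, 0.001, -0.985]]
wrist_force: [-0.1, -1.3, -0.0]
gripper_width: 0.0921
finger_force: 0.0
[ 0.91265817 -0.03888721 -1.09481659  2.01382094 -0.15745703  1.00615246
 -0.89225778]
[0.39690952 0.34744363 0.12812882]
slide [10.15, -20.23, 19.23] twist [2.9, 20.0, -7.8]
```

```bash
python3 -m creep '{"claw":[0,0,0,0,0,0,0,0],"slide":[[10,-20,10],[10,-20,12],[10,-20,15],[10,-20,19],[10,-20,19],[10,-20,19],[10,-20,19],[10,-20,19]],"twist":[[2.9,20,-8],[2.9,20,-8],[2.9,20,-8],[2.9,20,-8],[2.9,20,-8],[2.9,20,-8],[2.9,20,-8],[2.9,20,-8]]}'
python3 - <<'E'
from h import *
print(robot.observe()['joint_positions'])
c=snap('wrist','w1');g=np.array([.43,.392,.03])
R=Ro.from_euler('z',53.4,degrees=True).as_matrix()
for d in([0,0,.024],[.017,.01,.024],[.017,-.01,.024],[-.017,.01,.024],[-.017,-.01,.024],[.069,.02,-.03],[.069,-.02,-.03]):print(d,proj('w1',g+R@d).round(0))
E
```

```text
time_s: 3.1
tcp_pos: [0.3967, 0.3277, 0.1562]
eef_rot: [[0.532, 0.804, 0.264], [0.675, -0.591, 0.441], [0.51, -0.056, -0.858]]
wrist_force: [0.3, 0.2, 0.2]
gripper_width: 0.0917
finger_force: 0.0
[-0.37581159  0.13614086 -0.22123905  2.37315123 -0.944117    0.23855132
 -0.35529045]
[0, 0, 0.024] [249. 175.]
[0.017, 0.01, 0.024] [238. 157.]
[0.017, -0.01, 0.024] [260. 157.]
[-0.017, 0.01, 0.024] [238. 194.]
[-0.017, -0.01, 0.024] [260. 194.]
[0.069, 0.02, -0.03] [235. 131.]
[0.069, -0.02, -0.03] [272. 130.]
```

View pics/w1.png

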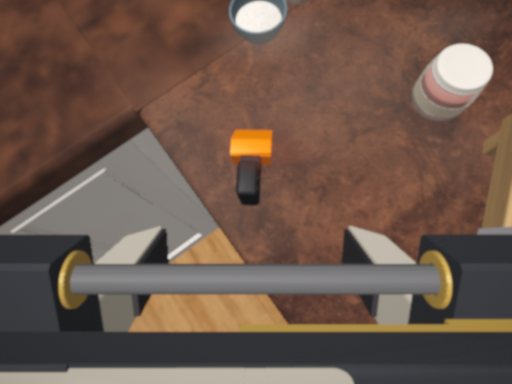

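The wrist view shows the grip's top at about (249,175), right where the estimate projects, so the chock pose is confirmed. The arm is still on its way to the pre-grasp.

```bash
python3 - <<'E'
from h import *
R=RT(53.4,28);g=np.array([.430,.392,.033])
go(g+R[:,2]*(.019-.09),R)
E
```

```text
slide [0.21, -0.41, 7.04] twist [-3.2, -2.6, -1.0]
```

```bash
python3 -m creep '{"claw":[0,0,0,0],"slide":[[0.2,-0.4,3],[0.2,-0.4,7],[0.2,-0.4,7],[0.2,-0.4,7]],"twist":[[-3.2,-2.6,-1],[-3.2,-2.6,-1],[-3.2,-2.6,-1],[-3.2,-2.6,-1]]}'
python3 - <<'E'
from h import *
print(robot.observe()['joint_positions'])
R=RT(53.4,28);g=np.array([.430,.392,.033])
go(g+R[:,2]*(.019-.09),R)
go(g+R[:,2]*(.019),R)
E
```

```text
time_s: 3.65
tcp_pos: [0.4114, 0.3641, 0.0985]
eef_rot: [[0.528, 0.802, 0.28], [0.708, -0.598, 0.375], [0.468, -0.0, -0.884]]
wrist_force: [0.3, -0.4, -0.1]
gripper_width: 0.0919
finger_force: 0.0
[-0.95310458  0.3115026   0.28035806  2.32910307 -1.40524732  0.19172026
  0.0088603 ]
slide [-0.12, -0.16, 0.25] twist [0.0, 0.1, -0.1]
slide [-0.1, -0.17, 9.25] twist [0.0, 0.1, -0.1]
```

```bash
python3 -m creep '{"claw":[0,0,0,0,0,0],"slide":[[-0.1,-0.15,4],[-0.1,-0.15,7],[-0.1,-0.15,9.2],[-0.1,-0.15,9.2],[-0.1,-0.15,9.2],[-0.1,-0.15,9.2]],"twist":[[0,0,0],[0,0,0],[0,0,0],[0,0,0],[0,0,0],[0,0,0]]}'
python3 - <<'E'
from h import *
print(robot.observe()['joint_positions'])
R=RT(53.4,28);g=np.array([.430,.392,.033])
go(g+R[:,2]*(.019),R)
E
```

```text
time_s: 4.4
tcp_pos: [0.4482, 0.4036, 0.0436]
eef_rot: [[0.543, 0.804, 0.244], [0.723, -0.595, 0.351], [0.427, -0.014, -0.904]]
wrist_force: [0.6, 0.3, 0.1]
gripper_width: 0.0918
finger_force: 0.0
[-0.86989406  0.49949153  0.18446639  2.18336963 -1.40782737  0.19121118
 -0.00399869]
slide [-2.19, -0.74, 2.0] twist [-0.8, 2.7, -0.3]
```

Joints 5 and 6 are at their limits, so a 28° lean can't be reached here. I'll grasp with about 15° instead, carry the chock to the slope, and finish the press by pushing on the back of the grip block. That keeps the gripper body clear of the arch.

```bash
python3 - <<'E'
from h import *
R=RT(53.4,15);f=RT(53.4,0)[:,0];g=np.array([.430,.392,.034])-f*.004
go(g+R[:,2]*(.019-.04),R)
A=(g+R[:,2]*(.019-.04),R)
go(g+R[:,2]*(.019),R,base=A)
E
```

```text
slide [-2.22, -0.8, -2.22] twist [-0.8, -10.3, -0.2]
slide [-0.0, -0.0, 4.0] twist [0.0, 0.0, 0.0]
```

```bash
python3 -m creep '{"claw":[0,0,0,0,0],"slide":[[-2,-0.7,-2.5],[-2.2,-0.8,-2.2],[-2.2,-0.8,-2.2],[-2.2,-0.8,-2.2],[-2.2,-0.8,-2.2]],"twist":[[-0.8,-10.3,-0.2],[-0.8,-10.3,-0.2],[-0.8,-10.3,-0.2],[-0.8,-10.3,-0.2],[-0.8,-10.3,-0.2]]}'
python3 - <<'E'
from h import *
print(robot.observe()['joint_positions'])
R=RT(53.4,15);f=RT(53.4,0)[:,0];g=np.array([.430,.392,.034])-f*.004
go(g+R[:,2]*(.019-.04),R)
go(g+R[:,2]*(.019),R)
E
```

```text
time_s: 5.03
tcp_pos: [0.4238, 0.3857, 0.0534]
eef_rot: [[0.574, 0.804, 0.153], [0.777, -0.594, 0.208], [0.259, -0.0, -0.966]]
wrist_force: [-0.3, -0.0, 0.7]
gripper_width: 0.0918
finger_force: 0.0
[-1.22137519  0.52385123  0.56552704  2.12160926 -0.84398627  0.43165699
 -0.63771421]
slide [-0.04, 0.12, -0.11] twist [-0.1, 0.0, 0.1]
slide [-0.04, 0.12, 3.89] twist [-0.1, 0.0, 0.1]
```

```bash
python3 -m creep '{"claw":[0,0,0,255,255,255,255,255],"slide":[[0,0.1,2],[0,0.1,3.9],[0,0.1,3.9],[0,0.1,3.9],[0,0.1,3.9],[0,0.1,3.9],[0,0.1,3.9],[0,0.1,3.9]],"twist":[[0,0,0],[0,0,0],[0,0,0],[0,0,0],[0,0,0],[0,0,0],[0,0,0],[0,0,0]]}' 25
python3 - <<'E'
from h import *
R=RT(53.4,15);f=RT(53.4,0)[:,0];g=np.array([.430,.392,.034])-f*.004
go(g+R[:,2]*(.019),R)
E
```

```text
time_s: 6.02
tcp_pos: [0.4311, 0.3931, 0.0157]
eef_rot: [[0.574, 0.804, 0.154], [0.777, -0.594, 0.207], [0.258, 0.001, -0.966]]
wrist_force: [-0.3, 0.5, -0.4]
gripper_width: 0.0464
finger_force: 0.0
slide [-0.06, -0.02, -0.01] twist [-0.0, 0.1, 0.2]
```

```bash
python3 -m creep '{"claw":[255,255,255,255,255,255,255,255],"slide":[[0,0,0],[0,0,0],[0,0,0],[0,0,0],[0.8,0,-3],[1.5,0,-6],[3,0,-11],[3,0,-11]],"twist":[[0,0,0],[0,0,0],[0,0,0],[0,0,0],[0,0,0],[0,0,0],[0,0,0],[0,0,0]]}' 25
python3 - <<'E'
from h import *
p=np.array([.6367,.1945,0]);yaw=37.4
from fit import sl,Rz
R=RT(yaw,22)
X=Rz(np.radians(yaw))@sl(-.16,0,.15)+p
print(X);go(X,R)
E
```

```text
time_s: 7.02
tcp_pos: [0.4336, 0.3954, 0.1332]
eef_rot: [[0.573, 0.804, 0.158], [0.776, -0.594, 0.212], [0.264, 0.002, -0.964]]
wrist_force: [0.2, 0.3, -2.7]
gripper_width: 0.0201
finger_force: 25.0
[0.49601887 0.08694116 0.16138283]
slide [-19.62, 23.34, -8.26] twist [-5.1, 6.6, 15.3]
```

Width is 20 mm and the wrist carries 2.7 N, so the chock is held. I'll go to a look-out pose in front of the rack's open end.

```bash
python3 -m creep '{"claw":[255,255,255,255,255,255,255,255],"slide":[[-6,5,-5],[-12,12,-8],[-19.6,18,-8.3],[-19.6,23.3,-8.3],[-19.6,23.3,-8.3],[-19.6,23.3,-8.3],[-19.6,23.3,-8.3],[-19.6,23.3,-8.3]],"twist":[[-1,2,4],[-3,4,8],[-5.1,6.6,15.3],[-5.1,6.6,15.3],[-5.1,6.6,15.3],[-5.1,6.6,15.3],[-5.1,6.6,15.3],[-5.1,6.6,15.3]]}'
python3 - <<'E'
from h import *
from fit import sl,Rz
s=robot.observe();print(s['joint_positions'])
c=snap('wrist','w2');c=snap('top','t2');c=snap('scene','s2');p=np.array([.6367,.1945,0]);yaw=37.4
a=cv2.imread('pics/w2.png');cv2.imwrite('pics/w2c.png',cv2.resize(a,(800,600),interpolation=cv2.INTER_CUBIC))
for d in([-.13,.071,.026],[-.13,-.071,.026],[.08,.071,.026],[.08,-.071,.026],[-.043,0,.17]):print(d,(proj('w2',Rz(np.radians(yaw))@sl(*d)+p)*800/512).round(0))
E
```

```text
time_s: 8.02
tcp_pos: [0.4923, 0.0865, 0.1585]
eef_rot: [[0.738, 0.609, 0.291], [0.567, -0.793, 0.223], [0.366, 0.0, -0.93]]
wrist_force: [-0.1, 1.1, -1.4]
gripper_width: 0.0199
finger_force: 25.0
[-0.92987965  0.20386978  0.93567211  2.29121832 -0.78694742  0.55027015
 -0.29957578]
[-0.13, 0.071, 0.026] [278. 285.]
[-0.13, -0.071, 0.026] [526. 285.]
[0.08, 0.071, 0.026] [277. -89.]
[0.08, -0.071, 0.026] [529. -88.]
[-0.043, 0, 0.17] [407. -25.]
```

View pics/w2c.png

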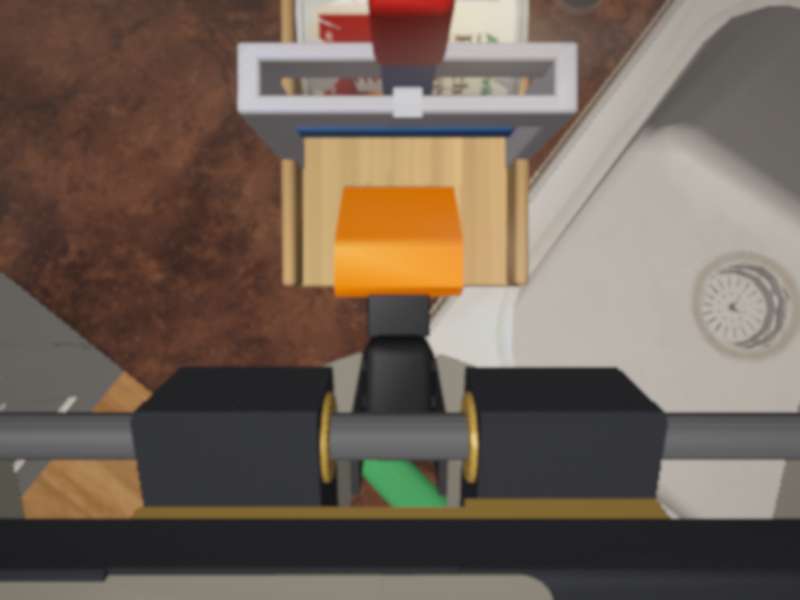

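The wrist view shows the rack square to the tool: rail ends at x≈281 and 529, y≈285, against predictions of 278 and 526, so the rack is 1.7 mm further right. The chock sits straight in the fingers, its wedge spanning x 335–463. Next I'll place it on the lower slope.

```bash
cat > rk.py <<'E'
from fit import *
P=np.array([.6377,.1932,0]);YAW=37.4;RZ=Rz(np.radians(YAW))
OFF=np.array([.0022,0,-.0142])
R22=RT(YAW,22)
def tc(s,n,y=0):return RZ@sl(s,y,n)+P-R22@OFF   # TCP for chock grip at s,n
def where():
    o=robot.observe();X=RZ.T@(o['tcp_pos']+o['eef_rot']@OFF-P)-[0,0,.032]
    f=RZ.T@o['wrist_force'];al=lambda v:(v[0]*np.cos(a)+v[2]*np.sin(a),v[1],-v[0]*np.sin(a)+v[2]*np.cos(a))
    print('t',round(o['time_s'],2),'chock s,y,n mm',np.round(np.array(al(X))*1000,1),'F s,y,n',np.round(al(f),1),'w',round(o['gripper_width'],4))
E
python3 - <<'E'
from rk import *
where();go(tc(-.135,.055),R22);go(tc(-.135,.034),R22,base=(tc(-.135,.055),R22));
go(tc(-.135+.01,.034),R22,base=(tc(-.135,.034),R22))
E
```

```text
t 8.18 chock s,y,n mm [-164.1    3.8  162.3] F s,y,n [ 0.4 -0.6 -2. ] w 0.02
slide [0.13, 0.38, 11.12] twist [-0.0, 0.4, 0.2]
slide [-0.54, -0.0, 2.03] twist [0.0, 0.0, 0.0]
slide [0.97, 0.0, 0.26] twist [0.0, 0.0, 0.0]
```

```bash
python3 -m creep '{"claw":[255,255,255,255,255,255],"slide":[[0.1,0.4,5],[0.1,0.4,9],[0.1,0.4,11.1],[0.1,0.4,11.1],[-0.3,0.4,12.6],[-0.3,0.4,12.6]],"twist":[[0,0.4,0.2],[0,0.4,0.2],[0,0.4,0.2],[0,0.4,0.2],[0,0.4,0.2],[0,0.4,0.2]]}'
python3 - <<'E'
from rk import *
where();go(tc(-.135,.032),R22)
E
```

```text
time_s: 8.93
tcp_pos: [0.5305, 0.1091, 0.0417]
eef_rot: [[0.738, 0.606, 0.298], [0.561, -0.796, 0.227], [0.375, -0.0, -0.927]]
wrist_force: [-0.2, 0.9, -2.9]
gripper_width: 0.0199
finger_force: 25.0
t 8.93 chock s,y,n mm [-135.6   -1.7   40.5] F s,y,n [ 0.   0.8 -2.9] w 0.0199
slide [-0.16, -0.17, 0.83] twist [0.0, -0.0, -0.1]
```

```bash
python3 -m creep '{"claw":[255,255,255,255],"slide":[[-0.1,-0.15,0.3],[-0.15,-0.15,0.6],[-0.15,-0.15,0.6],[-0.15,-0.15,0.6]],"twist":[[0,0,0],[0,0,0],[0,0,0],[0,0,0]]}'; python3 -c "from rk import *;where()"
python3 -m creep '{"claw":[255,255,255],"slide":[[-0.04,0,0.15],[-0.06,0,0.2],[-0.06,0,0.2]],"twist":[[0,0,0],[0,0,0],[0,0,0]]}'; python3 -c "from rk import *;where()"
```

```text
time_s: 9.43
tcp_pos: [0.5309, 0.1104, 0.0359]
eef_rot: [[0.738, 0.605, 0.299], [0.561, -0.796, 0.227], [0.376, 0.001, -0.927]]
wrist_force: [0.3, -0.1, -2.5]
gripper_width: 0.0197
finger_force: 25.0
t 9.43 chock s,y,n mm [-135.2   -0.9   34.7] F s,y,n [-0.2 -0.2 -2.5] w 0.0197
time_s: 9.8
tcp_pos: [0.5306, 0.1104, 0.0329]
eef_rot: [[0.738, 0.605, 0.298], [0.561, -0.796, 0.227], [0.375, -0.0, -0.927]]
wrist_force: [0.7, 0.0, -2.3]
gripper_width: 0.0198
finger_force: 25.0
t 9.8 chock s,y,n mm [-135.8   -0.7   31.7] F s,y,n [ 0.2 -0.4 -2.4] w 0.0198
```

```bash
python3 -m creep '{"claw":[255,255],"slide":[[-0.03,0,0.1],[-0.03,0,0.1]],"twist":[[0,0,0],[0,0,0]]}'; python3 -c "from rk import *;where()"
python3 -m creep '{"claw":[255,255],"slide":[[-0.03,0,0.1],[-0.03,0,0.1]],"twist":[[0,0,0],[0,0,0]]}'; python3 -c "from rk import *;where()"
```

```text
time_s: 10.05
tcp_pos: [0.5307, 0.1105, 0.0318]
eef_rot: [[0.738, 0.605, 0.298], [0.561, -0.796, 0.227], [0.375, 0.0, -0.927]]
wrist_force: [1.0, 0.2, -2.5]
gripper_width: 0.02
finger_force: 25.0
t 10.05 chock s,y,n mm [-135.8   -0.7   30.6] F s,y,n [ 0.6 -0.5 -2.6] w 0.02
time_s: 10.3
tcp_pos: [0.5309, 0.1106, 0.0309]
eef_rot: [[0.738, 0.605, 0.298], [0.561, -0.796, 0.227], [0.375, 0.0, -0.927]]
wrist_force: [0.4, 0.8, -2.6]
gripper_width: 0.02
finger_force: 25.0
t 10.3 chock s,y,n mm [-135.7   -0.8   29.7] F s,y,n [ 0.5  0.3 -2.7] w 0.02
```

```bash
for i in 1 ; do python3 -m creep '{"claw":[255,255],"slide":[[-0.03,0,0.1],[-0.03,0,0.1]],"twist":[[0,0,0],[0,0,0]]}' >/dev/null; python3 -c "from rk import *;where()"; done
python3 -m creep '{"claw":[255,255],"slide":[[-0.03,0,0.1],[-0.03,0,0.1]],"twist":[[0,0,0],[0,0,0]]}'>/dev/null; python3 -c "from rk import *;where()"
```

```text
t 10.55 chock s,y,n mm [-135.8   -0.8   29.6] F s,y,n [-6.3  2.  13.8] w 0.0195
t 10.8 chock s,y,n mm [-135.9   -0.8   29.3] F s,y,n [-10.5   3.6  27.7] w 0.02
```

```bash
python3 -m creep '{"claw":[255,255,255,255,255,255],"slide":[[0.06,0,-0.24],[0.06,0,-0.24],[0.55,0.05,-0.11],[1.03,0.05,0.02],[1.51,0.05,0.15],[1.51,0.05,0.15]],"twist":[[0,0,0],[0,0,0],[0,0,0],[0,0,0],[0,0,0],[0,0,0]]}' >/dev/null; python3 -c "from rk import *;where()"
```

```text
t 11.55 chock s,y,n mm [-120.1   -1.1   30. ] F s,y,n [-0.5 -0.1 -2.6] w 0.0196
```

```bash
python3 -m creep '{"claw":[255,255,255,255,255],"slide":[[0.48,-0.1,0.13],[0.97,-0.1,0.26],[1.45,-0.1,0.39],[1.93,-0.1,0.52],[1.93,-0.1,0.52]],"twist":[[0,0,0],[0,0,0],[0,0,0],[0,0,0],[0,0,0]]}' >/dev/null; python3 -c "from rk import *;where()"
python3 -m creep '{"claw":[255,255,255,255],"slide":[[0.29,0,0.08],[0.58,0,0.16],[0.82,0,0.22],[0.82,0,0.22]],"twist":[[0,0,0],[0,0,0],[0,0,0],[0,0,0]]}' >/dev/null; python3 -c "from rk import *;where();snap('top','t3');snap('scene','s3');snap('wrist','w3')"
```

```text
t 12.18 chock s,y,n mm [-100.2   -0.2   30.1] F s,y,n [-0.7  0.4 -3. ] w 0.02
t 12.68 chock s,y,n mm [-92.1  -0.3  30.1] F s,y,n [ 0.2 -0.2 -2. ] w 0.0202
```

```bash
python3 -m creep '{"claw":[255,155,155,155,155],"slide":[[-0.01,0,0.04],[-0.01,0,0.04],[-0.01,0,0.04],[-0.01,0,0.04],[-0.01,0,0.04]],"twist":[[0,0,0],[0,0,0],[0,0,0],[0,0,0],[0,0,0]]}' 20; python3 -c "from rk import *;where()"
```

```text
time_s: 13.45
tcp_pos: [0.5649, 0.1371, 0.0362]
eef_rot: [[0.738, 0.605, 0.299], [0.561, -0.796, 0.227], [0.375, 0.0, -0.927]]
wrist_force: [-0.2, -0.4, -0.9]
gripper_width: 0.0357
finger_force: 0.0
t 13.45 chock s,y,n mm [-92.2  -0.4  29.7] F s,y,n [-0.5 -0.2 -0.9] w 0.0357
```

Released. Now I'll back straight out along the slope by 4.5 cm, close the fingers, and look.

```bash
python3 -m creep '{"claw":[155,155,155,155,255,255,255,255],"slide":[[-1.2,0,-0.32],[-2.4,0,-0.64],[-3.6,0,-0.96],[-4.35,0,-1.3],[-4.35,0,-1.3],[-4.35,0,-1.3],[-4.35,0,-1.3],[-4.35,0,-1.3]],"twist":[[0,0,0],[0,0,0],[0,0,0],[0,0,0],[0,0,0],[0,0,0],[0,0,0],[0,0,0]]}' 20; python3 - <<'E'
from rk import *
where();snap('wrist','w4');a=cv2.imread('pics/w4.png')[:260];cv2.imwrite('pics/w4c.png',cv2.resize(a,(800,406)))
E
```

```text
time_s: 14.45
tcp_pos: [0.5291, 0.1101, 0.0319]
eef_rot: [[0.738, 0.606, 0.298], [0.561, -0.796, 0.227], [0.375, 0.0, -0.927]]
wrist_force: [-0.6, 0.0, 0.3]
gripper_width: 0.0017
finger_force: 0.0
t 14.45 chock s,y,n mm [-137.3   -0.    30.9] F s,y,n [-0.5  0.4  0.3] w 0.0017
```

View pics/w4c.png

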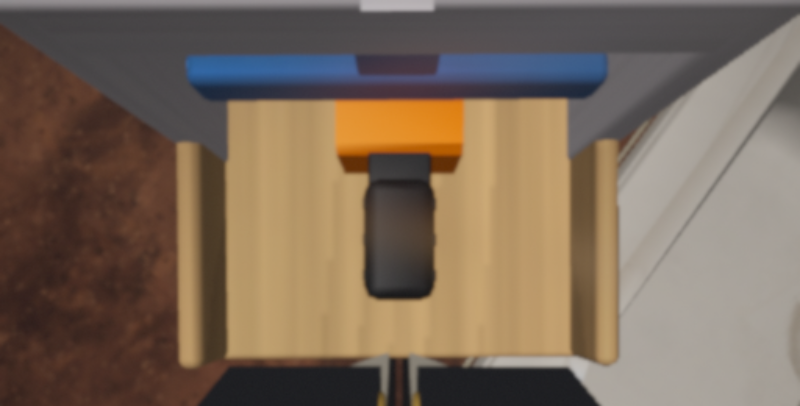

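The chock is straight and centred, with its wedge under the gate; the grip is at (400,240) and the gate is shut. Pushing from behind.

```bash
python3 -m creep '{"claw":[255,255,255,255,255],"slide":[[0.68,0,0.18],[1.35,0,0.36],[1.7,0,0.46],[2.03,0,0.54],[2.03,0,0.54]],"twist":[[0,0,0],[0,0,0],[0,0,0],[0,0,0],[0,0,0]]}'>/dev/null ; python3 -c "from rk import *;where()"
python3 -m creep '{"claw":[255,255,255,255],"slide":[[0.15,0,0.04],[0.29,0,0.08],[0.39,0,0.1],[0.39,0,0.1]],"twist":[[0,0,0],[0,0,0],[0,0,0],[0,0,0]]}'>/dev/null ; python3 -c "from rk import *;where()"
python3 -m creep '{"claw":[255,255,255],"slide":[[0.1,0,0.03],[0.19,0,0.05],[0.19,0,0.05]],"twist":[[0,0,0],[0,0,0],[0,0,0]]}' >/dev/null; python3 -c "from rk import *;where()"
```

```text
t 15.12 chock s,y,n mm [-117.2   -0.3   30.8] F s,y,n [-1.9 -0.2  1.9] w 0.0003
t 15.62 chock s,y,n mm [-114.5   -0.6   30.6] F s,y,n [-6.9  0.3  5.1] w 0.0002
t 16.0 chock s,y,n mm [-112.3   -0.6   30.6] F s,y,n [-6.4 -1.2  3.4] w 0.0006
```

```bash
python3 -m creep '{"claw":[255,255,255],"slide":[[0.1,0,-0.01],[0.2,0,0.0],[0.2,0,0.0]],"twist":[[0,0,0],[0,0,0],[0,0,0]]}'>/dev/null ; python3 -c "from rk import *;where()"
python3 -m creep '{"claw":[255,255,255],"slide":[[0.1,0,0.0],[0.2,0,0.02],[0.2,0,0.02]],"twist":[[0,0,0],[0,0,0],[0,0,0]]}'>/dev/null ; python3 -c "from rk import *;where()"
```

```text
t 16.38 chock s,y,n mm [-108.8   -0.2   31.4] F s,y,n [-2.9 -0.4  0.3] w 0.0002
t 16.75 chock s,y,n mm [-106.6   -0.2   31.8] F s,y,n [-3.6  0.  -0.5] w 0.0001
```

```bash
for i in 1; do python3 -m creep '{"claw":[255,255,255],"slide":[[0.08,0,0.02],[0.15,0,0.03],[0.15,0,0.03]],"twist":[[0,0,0],[0,0,0],[0,0,0]]}'>/dev/null ; python3 -c "from rk import *;where()"; done
python3 -m creep '{"claw":[255,255,255],"slide":[[0.05,0,0.01],[0.1,0,0.02],[0.1,0,0.02]],"twist":[[0,0,0],[0,0,0],[0,0,0]]}'>/dev/null ; python3 -c "from rk import *;where()"
```

```text
t 17.12 chock s,y,n mm [-106.4   -0.2   31.5] F s,y,n [-5.5  0.1  0.2] w 0.0005
t 17.5 chock s,y,n mm [-106.2   -0.2   31.3] F s,y,n [-7.4 -0.5 -0. ] w 0.0006
```

```bash
python3 -m creep '{"claw":[255,255,255],"slide":[[0.05,0,0.01],[0.1,0,0.02],[0.1,0,0.02]],"twist":[[0,0,0],[0,0,0],[0,0,0]]}'>/dev/null ; python3 -c "from rk import *;where()"; 
python3 -m creep '{"claw":[255,255,255],"slide":[[0.05,0,0.01],[0.1,0,0.02],[0.1,0,0.02]],"twist":[[0,0,0],[0,0,0],[0,0,0]]}'>/dev/null ; python3 - <<'E'
from rk import *
where()
snap('scene','s5');snap('top','t5')
a=cv2.imread('pics/t5.png')[130:250,220:330];b=cv2.imread('pics/t0.png')[130:250,220:330]
cv2.imwrite('pics/c5.png',cv2.resize(np.hstack([b,a]),(796,436),interpolation=cv2.INTER_CUBIC))
E
```

```text
t 17.88 chock s,y,n mm [-106.1   -0.2   31. ] F s,y,n [-8.5  0.5  0.7] w 0.0005
t 18.25 chock s,y,n mm [-106.    -0.2   30.8] F s,y,n [-10.5   0.8   2.4] w 0.0004
```

View pics/c5.png

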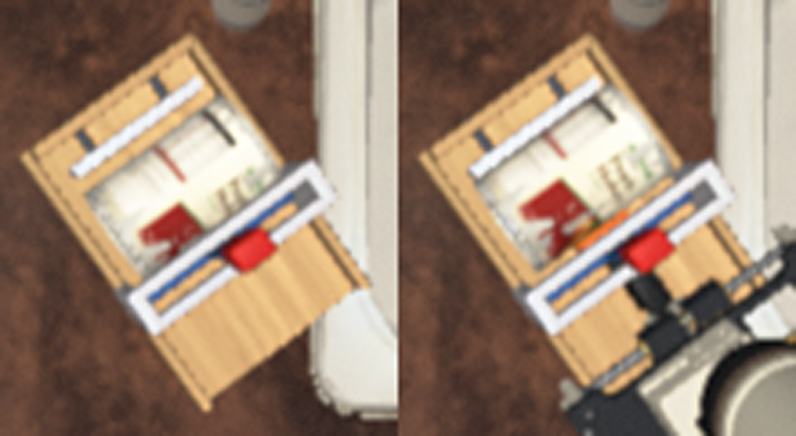

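The right half shows the tin rolled up to the stop plate, the orange wedge just past the gate, and the gate still shut. Force rises without any motion, so the tin is pressed. One last small press and hold, then I'll back off.

```bash
python3 -m creep '{"claw":[255,255,255,255],"slide":[[0.11,0,0],[0.11,0,0],[0.11,0,0],[0.11,0,0]],"twist":[[0,0,0],[0,0,0],[0,0,0],[0,0,0]]}'>/dev/null ; python3 -c "from rk import *;where()"
python3 -m creep '{"claw":[255,255,255,255,255],"slide":[[-0.3,0,-0.1],[-0.6,0,-0.2],[-1.5,0,-0.5],[-3,0,-1.2],[-3,0,-1.2]],"twist":[[0,0,0],[0,0,0],[0,0,0],[0,0,0],[0,0,0]]}'>/dev/null ; python3 - <<'E'
from rk import *
where()
R=RT(YAW,7) # aligned with slope normal
H=RZ@sl(-.043,0,.150)+P
print('handle',H)
A=(H+R[:,2]*(.019-.10)+RZ@[-.08,0,.0],R)
B=(H+R[:,2]*(.019-.10),R)
s=robot.observe();go(s['tcp_pos']+np.array([0,0,.18])-RZ@[.03,0,0],R);go(*A);go(*B,base=A)
E
```

```text
t 18.85 chock s,y,n mm [-105.9   -0.2   30.9] F s,y,n [-13.6  -0.    2.8] w 0.0004
t 19.48 chock s,y,n mm [-133.5   -0.5   36.8] F s,y,n [0.8 0.5 0.4] w 0.0008
handle [0.58927258 0.15617444 0.17564154]
slide [3.98, 0.01, -17.81] twist [0.1, -15.1, -0.2]
slide [6.59, -0.05, -20.83] twist [0.1, -15.1, -0.2]
slide [7.94, -0.0, 0.97] twist [0.0, 0.0, 0.0]
```

```bash
python3 -m creep '{"claw":[255,150,90,90,90,90,90,90],"slide":[[0,0,-5],[0.5,0,-10],[2,0,-15],[5,0,-19],[6.6,0,-20.8],[6.6,0,-20.8],[6.6,0,-20.8],[6.6,0,-20.8]],"twist":[[0,0,0],[0,-3,0],[0,-9,0],[0.1,-15.1,-0.2],[0.1,-15.1,-0.2],[0.1,-15.1,-0.2],[0.1,-15.1,-0.2],[0.1,-15.1,-0.2]]}' ; python3 - <<'E'
from rk import *
print(robot.observe()['joint_positions'])
R=RT(YAW,7);H=RZ@sl(-.043,0,.150)+P
go(H+R[:,2]*(.019-.10),R)
snap('wrist','w6')
for y in(-.013,.013):
  for x in(-.009,.009): print(proj('w6',RZ@sl(-.043+x,y,.17)+P).round(0))
for y in(-.071,.071): print(proj('w6',RZ@sl(-.13,y,.026)+P).round(0))
E
```

```text
time_s: 20.48
tcp_pos: [0.5173, 0.1014, 0.2539]
eef_rot: [[0.789, 0.607, 0.093], [0.603, -0.794, 0.073], [0.118, -0.002, -0.993]]
wrist_force: [0.4, 0.4, 0.1]
gripper_width: 0.0583
finger_force: 0.0
[-0.95953551  0.2038248   0.85644673  1.94937765 -0.26120437  0.97102811
 -0.90074585]
slide [8.03, 0.02, 0.74] twist [-0.1, 0.2, -0.0]
[275. 102.]
[276.  73.]
[236. 102.]
[236.  73.]
[317. 171.]
[194. 171.]
```

View pics/w6.png

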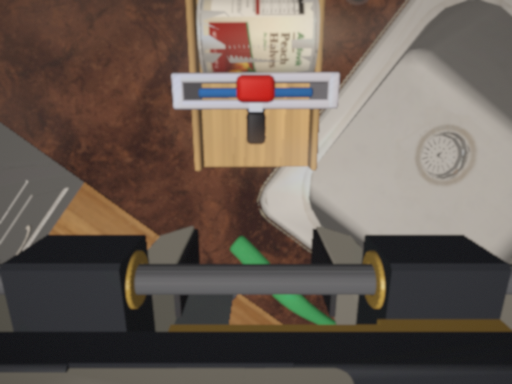

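The handle's top appears at (237–274, 75–102), within 2 px of the prediction, and the chock and tin are in place. I'll move over the handle, go down and grip it.

```bash
python3 -m creep '{"claw":[90,90,90,90,90,90,90],"slide":[[5,0,0.5],[8,0,0.7],[8,0,0.7],[8,0,4],[8,0,8],[8,0,10.7],[8,0,10.7]],"twist":[[0,0,0],[0,0,0],[0,0,0],[0,0,0],[0,0,0],[0,0,0],[0,0,0]]}' 40; python3 - <<'E'
from rk import *
R=RT(YAW,7);H=RZ@sl(-.043,0,.150)+P
go(H+R[:,2]*.019,R)
E
```

```text
time_s: 21.4
tcp_pos: [0.5891, 0.1565, 0.1561]
eef_rot: [[0.79, 0.607, 0.09], [0.603, -0.795, 0.071], [0.114, -0.002, -0.993]]
wrist_force: [-0.5, 0.3, -0.4]
gripper_width: 0.0592
finger_force: 0.0
slide [0.23, 0.04, -0.04] twist [-0.1, 0.4, -0.1]
```

```bash
python3 -m creep '{"claw":[90,255,255,255,255,255],"slide":[[0.2,0,0],[0.2,0,0],[0.2,0,0],[0.2,0,0],[0.2,0,0],[0.2,0,0]],"twist":[[0,0.4,0],[0,0.4,0],[0,0.4,0],[0,0.4,0],[0,0.4,0],[0,0.4,0]]}' 40
python3 -m creep '{"claw":[255,255,255,255,255,255,255,255],"slide":[[0,0,-0.5],[0,0,-1],[0,0,-1.8],[0,0,-2.6],[0,0,-3.4],[0,0,-4.2],[0,0,-5],[0,0,-5]],"twist":[[0,0,0],[0,0,0],[0,0,0],[0,0,0],[0,0,0],[0,0,0],[0,0,0],[0,0,0]]}'
```

```text
time_s: 22.15
tcp_pos: [0.5934, 0.1594, 0.1592]
eef_rot: [[0.787, 0.608, 0.101], [0.603, -0.794, 0.078], [0.127, -0.001, -0.992]]
wrist_force: [-1.9, -0.2, 2.3]
gripper_width: 0.0256
finger_force: 40.0
time_s: 23.15
tcp_pos: [0.5885, 0.1556, 0.2099]
eef_rot: [[0.787, 0.608, 0.101], [0.603, -0.794, 0.079], [0.128, -0.001, -0.992]]
wrist_force: [-0.6, 1.6, 3.0]
gripper_width: 0.0258
finger_force: 40.0
```

```bash
python3 -m creep '{"claw":[255,255,255],"slide":[[0,0,-0.3],[0,0,-0.6],[0,0,-0.6]],"twist":[[0,0,0],[0,0,0],[0,0,0]]}'
python3 -m creep '{"claw":[255,255],"slide":[[0,0,-0.2],[0,0,-0.2]],"twist":[[0,0,0],[0,0,0]]}'; python3 - <<'E'
from h import *
for f in('scene','top'): snap(f,f[0]+'7')
a=cv2.imread('pics/s7.png')[140:280,215:345];b=cv2.imread('pics/t7.png')[110:250,200:330]
cv2.imwrite('pics/c7.png',cv2.resize(np.hstack([a,b]),(780,420),interpolation=cv2.INTER_CUBIC))
E
```

```text
time_s: 23.52
tcp_pos: [0.5879, 0.1552, 0.2147]
eef_rot: [[0.787, 0.608, 0.101], [0.603, -0.794, 0.078], [0.128, -0.001, -0.992]]
wrist_force: [3.9, 1.8, -1.2]
gripper_width: 0.0259
finger_force: 40.0
time_s: 23.78
tcp_pos: [0.5877, 0.155, 0.2165]
eef_rot: [[0.787, 0.608, 0.101], [0.603, -0.794, 0.078], [0.128, -0.001, -0.992]]
wrist_force: [4.0, 3.2, -1.7]
gripper_width: 0.0257
finger_force: 40.0
```

View pics/c7.png

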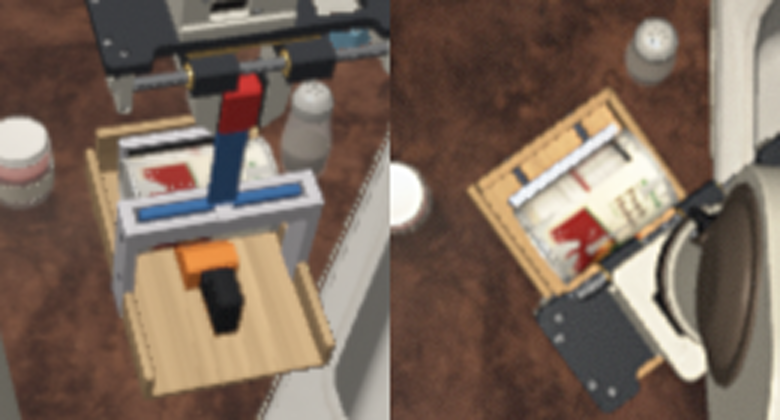

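The gate bar is up inside the arch, the tin sits against the stop plate, and the chock is under it. I'll pull up to the end of travel.

```bash
python3 -m creep '{"claw":[255,255],"slide":[[0,0,-0.2],[0,0,-0.2]],"twist":[[0,0,0],[0,0,0]]}'
python3 -m creep '{"claw":[255,255],"slide":[[0,0,-0.15],[0,0,-0.15]],"twist":[[0,0,0],[0,0,0]]}'
```

```text
time_s: 24.12
tcp_pos: [0.5875, 0.1549, 0.2185]
eef_rot: [[0.787, 0.608, 0.101], [0.603, -0.794, 0.078], [0.128, -0.001, -0.992]]
wrist_force: [4.8, 3.6, -3.2]
gripper_width: 0.026
finger_force: 40.0
time_s: 24.38
tcp_pos: [0.5874, 0.1549, 0.2189]
eef_rot: [[0.787, 0.608, 0.101], [0.603, -0.794, 0.077], [0.127, 0.0, -0.992]]
wrist_force: [8.7, 3.6, -11.2]
gripper_width: 0.0258
finger_force: 40.0
```

End of travel: the force jumped to 11 N. Now I'll relax, release and withdraw.

```bash
python3 -m creep '{"claw":[255,90,90,90,90,90,90,90],"slide":[[0,0,0.1],[0,0,0.1],[0,0,0.1],[0,0,0.1],[0,0,-2],[0,0,-5],[-3,0,-9],[-3,0,-9]],"twist":[[0,0,0],[0,0,0],[0,0,0],[0,0,0],[0,0,0],[0,0,0],[0,0,0],[0,0,0]]}'
python3 -m creep '{"claw":[90,90,90,90],"slide":[[-6,0,0],[-10,0,0],[-10,0,0],[-10,0,0]],"twist":[[0,0,0],[0,0,0],[0,0,0],[0,0,0]]}'
python3 - <<'E'
from rk import *
for f in('scene','top'): snap(f,f[0]+'8')
a=cv2.imread('pics/s8.png')[140:280,215:345];b=cv2.imread('pics/t8.png')[110:250,200:330]
cv2.imwrite('pics/c8.png',cv2.resize(np.hstack([a,b]),(780,420),interpolation=cv2.INTER_CUBIC))
for g in(0,.052,.06): print(g,'handle top in c8',((proj('s8',RZ@sl(-.043,0,.17+g)+P)-[215,140])*3).round())
E
```

```text
time_s: 25.38
tcp_pos: [0.5556, 0.1271, 0.3098]
eef_rot: [[0.789, 0.605, 0.106], [0.6, -0.796, 0.081], [0.133, -0.0, -0.991]]
wrist_force: [1.1, -0.2, -0.4]
gripper_width: 0.0596
finger_force: 0.0
time_s: 25.88
tcp_pos: [0.4764, 0.07, 0.2934]
eef_rot: [[0.787, 0.608, 0.102], [0.603, -0.794, 0.079], [0.129, -0.001, -0.992]]
wrist_force: [-0.3, 0.6, -0.1]
gripper_width: 0.0595
finger_force: 0.0
0 handle top in c8 [232. 138.]
0.052 handle top in c8 [241.  87.]
0.06 handle top in c8 [242.  78.]
```

View pics/c8.png

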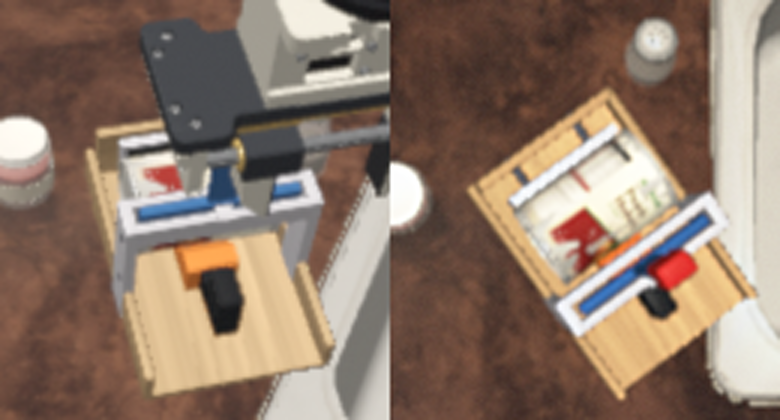

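The gate bar is still at the top of the arch, the tin rests on the stop plate, and the chock holds it. The shaker and jar are unmoved and the gripper is clear. Handing in.

```bash
python3 -c "from h import *;print(robot.finish_job())"
```

```text
the job is handed in; nothing more can be done
None
```

I handed the job in at about 26 s: the chock holds the tin against the end stop and the gate is raised to the end of its travel. The last pictures show the robot clear and the shaker and jar where they were, but the hand-in gave no verdict.

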